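Roll the brass roller onto the inspection line

ROBOT

A 6-joint arm with a two-finger parallel gripper is mounted at the origin on the work surface. World frame = base frame: x ahead of the robot, y to its left, z up, the work surface at z = 0. Lengths are in m, angles in rad, forces in N, time in s.
With the tool pointing down it reaches from about 0.35 to 0.975 m from the base axis. Payload 4.9 kg.
Tool frame: the origin (TCP) lies on the centre line of the jaws, within the pads' length; the fingertips stand ctrl.tcp_to_tips ahead of it and the grasp point (between the pads) lies 3 mm ahead of it (ctrl.tcp_to_tips is the distance from the TCP to the fingertips, in m); z points along the fingers, y is the direction in which the jaws open and shut (so a half turn about z gives the same grasp; the last joint's range is limited). The gripper opens to 85 mm and grips with 20 to 120 N. Pads are 22 mm wide; open, the fingers measure 114 mm over their backs; the gripper's body (76 mm by 85 mm) begins 54 mm behind the grasp point. The pads swing forward as they close: fully open they stand 13 mm farther back than shut.
Start: joints at [1.009, 0.053, 1.613, -0, 1.476, -0.119], TCP at [0.268, 0.565, 0.253] pointing down, gripper open.
Joint ranges: [-3.01, 3.01], [-1.01, 2.22], [0.06, 2.58], [-1.02, 4.17], [0.09, 2.62], [-3.14, 3.14]. Speed limits (rad/s): [2.57, 2.57, 3.14, 3.14, 3.14, 3.14].

INTERFACE

Orientations are given as a rotation vector (axis times angle).
In Python, from station import ctrl, vision gives the robot as it stands.
- The arm moves only by the tool jog_arm, never from a script. Its argument "deltas" is a list of rows, each a list of 7 numbers: the turn, a rotation vector about the tool's x, y, z in rad, then the shift along the tool's x, y, z in cm, then the opening, from 0 (shut) to 1 (fully open). A call has 1 to 12 rows; each row shifts and turns the commanded pose from where the row before left it, along the tool's axes as they then stand; what a row does not reach is not made up. A row lasts 1/12 s, in which the tool goes at most 41.7 mm and 7.16 degrees, less where a joint would pass 70% of its speed; a pose out of reach is approached as far as the arm can. A call with a gripper value outside its range is refused whole. The fingers move at their own pace and stop on an object; "grip_force" is the grip in N (left out, the last holds). Time passes only in rows, so rows that do not move let the fingers close. It gives the time, the measured TCP pose, the force and the opening at its end, in the units of the state.
- ctrl.get_obs(): the state, without advancing time (a new reading comes with each control period).
- vision.get_image(name): name is "side" or "top"; returns (picture, depth): 384x512x3 uint8, red, green, blue; 384x512 float32, m along the optical axis (not along the pixel's ray), 0 where there is no reading.
- vision.calibration(name): a dict with "fx", "fy", "cx", "cy" (pixels), "dist" ([k1, k2, p1, p2, k3] as OpenCV has them; the pictures are not rectified), "rvec" (rotation vector, rad) and "tvec" (3), from world to camera coordinates, as OpenCV has them. Camera axes: x right, y down, z forward; pixel columns grow to the right and rows downward; lengths in m; the calibration is good to about 2 mm. A picture is of the moment at which its call begins. calibration takes no time and is no camera call.
- ctrl.finish_job(): hands the job in, once; it reports no verdict.
The state is a dict: "t": time; "q": joint angles; "dq": joint speeds; "effort": joint torques, N m; "tool_pos": TCP position; "tool_rot": TCP orientation; "contact_force": force on the tool from outside, world axes, zero at the start; "wrist_torque": the same for the moment, N m; "opening": finger opening in m.
Only numpy, scipy, OpenCV 4.12 (cv2) and the standard library are available. Lean on these libraries where they do the work, as an engineer would, in place of code of your own. Each camera call takes 0.05 s, during which the arm holds its last target. There are 200 camera calls.

TASK

A brass roller lies on the white inspection mat, to one side of the blue line. Press a fingertip (or the fingertips) lightly on top of it and push sideways so that it rolls, not skids, across the mat, as many strokes as you need, until it rests centred along the blue line with both its ends on the line. Do not pick it up, and leave the black roller and everything else alone.

Things in the scene. Friction and masses are not known exactly. Their poses are not given: they have to be found in the camera images.
- mat: white square inspection mat fixed to the bench, 340 x 340 mm, 4 mm thick; a firm, grippy surface. Origin: centre of its underside. A straight blue line, 8 mm wide, 230 mm long, with a short crossbar at each end, is printed on its top along the mat's own x axis, above the origin. The mat's x points roughly away from the robot, z up.
- brass_roller: rigid brass cylinder, 36 mm diameter, 130 mm long, 250 to 490 g, lying roughly parallel to the blue line, its axis 60 to 85 mm to one side. Origin: middle of its axis, 22 mm above the bench; own x is the axis. Driven by its top it advances half as far as the fingertip; let go at hand speed it stops within about 10 mm. Shoved at mid-height it may skid without turning.
- brass_roller_near (a point): centre of the brass roller's end face at its own -x end (65 mm from its middle). A downward press of about 3 to 10 N on the roller's top is enough to roll it without slip; both the mat and the roller are firm and do not give.
- brass_roller_far (a point): centre of the brass roller's end face at its own +x end (65 mm from its middle).
- black_roller: bystander: black roller of the same size and weight lying parallel on the other side of the blue line, its axis 60 to 85 mm from it. Origin: the middle of its axis; x along the axis.
- tape: bystander: roll of pale tape lying flat on the far left corner of the mat, 68 mm diameter, 22 mm high. Origin: centre of its underside.
- jar: bystander: small clear jar with a blue cap on the far right corner of the mat, 42 mm diameter, 48 mm high. Origin: centre of its underside.
- swab_cup: bystander: white cup of cotton swabs to the left of the mat, 68 mm diameter, 88 mm high. Origin: centre of its underside.
- bottle: bystander: amber bottle to the right of the mat, 58 mm diameter, 140 mm high. Origin: centre of its underside.
- parts_cup: bystander: low clear cup of small parts to the right of the mat, 72 mm diameter, 48 mm high. Origin: centre of its underside.
- screwdriver: bystander: screwdriver, 170 mm long, lying to the left of the mat. Origin: middle of its underside; x along it.
Mind the look-alikes: they are no part of the job. There is more than one size of the brass_roller; the one meant has the size given above.

How it is judged:
On the way:
1. the brass roller has rolled: it has turned at least a third of a turn about its axis while lying on the mat (angle between brass_roller's own z axis and vertical above 2 rad and angle between brass_roller's own x axis and vertical between 1.4 and 1.74 rad), for 0.05 s.
At the end, for the whole second after the job is handed in: The brass roller lies still on the mat along the blue line: the centres of both its end faces within 6 mm of the line's middle seen from above, its middle within 40 mm of the line's middle lengthwise; the black roller within 15 mm of where it was (y of brass_roller_near in the frame of mat between -0.006 and 0.006 m and y of brass_roller_far in the frame of mat between -0.006 and 0.006 m and x of brass_roller in the frame of mat between -0.04 and 0.04 m and height (world z) of brass_roller between 0.019 and 0.026 m and linear speed of brass_roller below 0.01 m/s and distance of black_roller from where it was at the start of the episode below 0.015 m); the robot touches nothing.
It fails at once if the brass roller is lifted off the mat (more than 6 mm) (height (world z) of brass_roller above 0.028 m).
It fails at once if the black roller is disturbed (moved more than 15 mm) (distance of black_roller from where it was at the start of the episode above 0.015 m).
It fails at once if one of the other bystanders (tape, jar, cups, bottle, screwdriver) is disturbed (moved more than 20 mm) (distance of any of tape, jar, swab_cup, bottle, parts_cup, screwdriver from where it was at the start of the episode above 0.02 m).
It also fails if it takes over 72 s, if anything falls off the work surface, if the arm or the gripper's body presses on something with over 40 N, if the wrist force passes 120 N, or if a joint passes its speed limit or range.

## Working session

There is one attempt and no reset: what is moved stays moved. The work goes in short steps, Python scripts to look and compute and a tool call to move; the robot and the scene stay as the last step left them, time stands still between calls to the robot, and variables do not carry over. Pictures are saved under pics/ and viewed, about 8 in all and at most 12, crops included, and the job is handed in when it is done.

Besides the shell and the picture viewer there is one more tool, called after "Emit:" in YAML: its name, and indented under it one key for each argument. jog_arm: Moves the arm, as the interface text tells. Its arguments: {"type":"object","properties":{"deltas":{"type":"array"},"grip_force":{"type":"number"}},"required":["deltas"]}

```bash
mkdir -p pics
python3 - <<'E'
from station import ctrl, vision
import cv2, numpy as np
for n in("top","side"):
    im,d=vision.get_image(n); cv2.imwrite(f"pics/{n}0.png",im[:,:,::-1]); np.savez(f"pics/{n}0.npz",im=im,d=d)
    c=vision.calibration(n); print({k:np.round(v,3) for k,v in c.items()})
print(ctrl.get_obs(), ctrl.tcp_to_tips)
E
```

```text
{'fx': np.float64(439.988), 'fy': np.float64(439.988), 'cx': np.float64(257.02), 'cy': np.float64(193.17), 'dist': array([-0.047,  0.   ,  0.   ,  0.   ,  0.   ]), 'rvec': array([ 2.154, -2.179,  0.117]), 'tvec': array([0.035, 0.481, 1.493])}
{'fx': np.float64(429.849), 'fy': np.float64(429.849), 'cx': np.float64(258.597), 'cy': np.float64(180.213), 'dist': array([-0.162,  0.   ,  0.   ,  0.   ,  0.   ]), 'rvec': array([ 2.264, -0.365,  0.165]), 'tvec': array([-0.427,  0.166,  1.116])}
{'t': 0.1, 'q': array([ 1.00901041e+00,  5.32975644e-02,  1.61415758e+00, -4.05491058e-05,
        1.47598768e+00, -1.19000841e-01]), 'dq': array([-0.00059941, -0.00142798, -0.0019983 ,  0.00128881, -0.00041584,
       -0.00117294]), 'effort': array([ 5.02292532e-04, -3.94900453e+01, -3.71364105e+01, -1.12523830e-04,
        3.82185230e-03,  4.87975910e-06]), 'tool_pos': array([0.26751592, 0.56427737, 0.25218121]), 'tool_rot': array([-6.89723761e-01, -3.06434923e+00,  2.76014987e-03]), 'contact_force': array([-1.104376  , -1.0580167 , -0.21040391]), 'wrist_torque': array([-0.01621006, -0.00909329, -0.03133002]), 'opening': 0.08567689685356913} 0.022
```

View pics/top0.png

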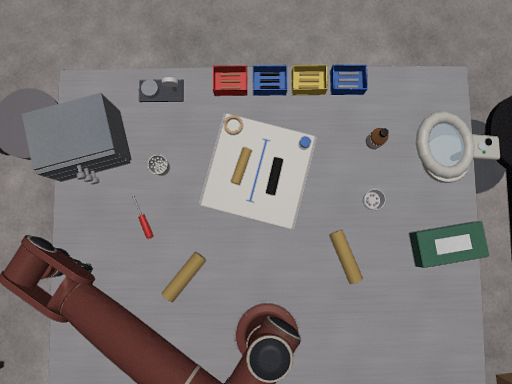

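View pics/side0.png

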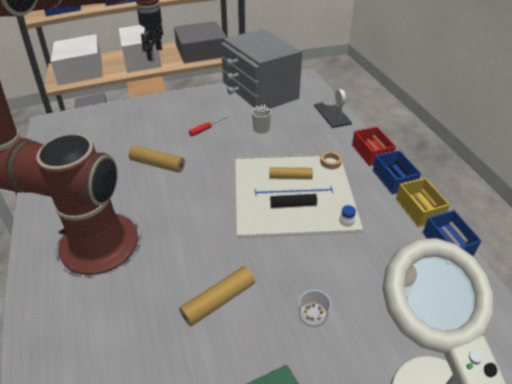

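Candidates in the top view: brass cylinders at (242,166) on the mat, and at (184,277) and (346,257), which are larger and lie off the mat. The black roller is at (275,176). I choose (242,166), and will check its size and a close crop.

```bash
cat > h.py <<'E'
import cv2, numpy as np
from station import ctrl, vision
def cast(n,uv,z):
    c=vision.calibration(n); K=np.array([[c['fx'],0,c['cx']],[0,c['fy'],c['cy']],[0,0,1]])
    R=cv2.Rodrigues(np.asarray(c['rvec'],float))[0]; o=-R.T@np.asarray(c['tvec']).ravel()
    p=cv2.undistortPoints(np.asarray(uv,float).reshape(-1,1,2),K,np.asarray(c['dist'])).reshape(-1,2)
    r=np.c_[p,np.ones(len(p))]@R
    return o+r*((z-o[2])/r[:,2])[:,None]
BOX={"top":(195,105,325,235),"side":(225,145,365,240)}
def masks(n,im):
    h=cv2.cvtColor(im,cv2.COLOR_RGB2HSV); H,S,V=cv2.split(h)
    m=np.zeros(H.shape,bool); a,b,c,d=BOX[n]; m[b:d,a:c]=1
    return dict(brass=m&(H>12)&(H<30)&(S>110), blue=m&(H>100)&(H<130)&(S>90), black=m&(V<60))
def comp(m):
    k,l,s,_=cv2.connectedComponentsWithStats(m.astype(np.uint8),connectivity=8)
    return l==1+np.argmax(s[1:,4])
def axis(P):   # centre of min-area rect, direction pointing +x, (length,width)
    (c,wh,a)=cv2.minAreaRect((P[:,:2]*1000).astype(np.float32)); a=np.radians(a)
    d=np.array([np.cos(a),np.sin(a)]); 
    if wh[0]<wh[1]: d=np.array([-d[1],d[0]])
    if d[0]<0: d=-d
    return np.array(c)/1000,d,sorted(wh)
def measure(n,im,show=True):
    M=masks(n,im); out={}
    for k,z in(("blue",.004),("brass",.022),("black",.022)):
        if M[k].sum()<20: print(n,k,'none'); continue
        v,u=np.nonzero(comp(M[k]))
        P=cast(n,np.c_[u,v],z); out[k]=axis(P)
        if show: c,d,w=out[k]; print(n,k,len(u),'c',c.round(4),'mean',P[:,:2].mean(0).round(4),'yaw',round(float(np.arctan2(d[1],d[0])),4),'size',np.round(w,1))
    return out
def rel(o):
    c,d,_=o['blue']; nrm=np.array([-d[1],d[0]]); b,bd,_=o['brass']
    return ((b-c)@d).round(4),((b-c)@nrm).round(4),'ends y',[(float(((b+s*.065*bd)-c)@nrm).__round__(4)) for s in(-1,1)]
E
python3 - <<'E'
from h import *
for n in("top","side"):
    f=np.load(f"pics/{n}0.npz"); o=measure(n,f['im']); print(rel(o))
    a,b,c,d=BOX[n]; im=cv2.resize(f['im'][b:d,a:c],None,fx=4,fy=4,interpolation=cv2.INTER_CUBIC); cv2.imwrite(f"pics/{n}0c.png",im[:,:,::-1])
    v,u=np.nonzero(comp(masks(n,f['im'])['brass'])); print('depth at brass',np.median(f['d'][v,u]))
E
```

```text
top blue 87 c [ 0.6662 -0.1429] mean [ 0.6661 -0.1421] yaw 1.5602 size [32.6 35.7]
top brass 323 c [0.5808 0.0844] mean [0.5801 0.0846] yaw -0.3424 size [ 31.  128.1]
top black 335 c [ 0.5427 -0.0304] mean [ 0.5422 -0.0303] yaw -0.2435 size [ 31.6 128.8]
(np.float64(0.2264), np.float64(0.0877), 'ends y', [0.1492, 0.0263])
depth at brass 1.5165056
side blue 120 c [ 0.6825 -0.105 ] mean [ 0.6812 -0.1038] yaw 1.107 size [34.  45.2]
side brass 371 c [0.5802 0.0854] mean [0.5803 0.0852] yaw -0.3196 size [ 42.4 125.8]
side black 445 c [ 0.5421 -0.031 ] mean [ 0.5414 -0.031 ] yaw -0.2434 size [ 40.  128.2]
(np.float64(0.1245), np.float64(0.1767), 'ends y', [0.241, 0.1123])
depth at brass 1.280437
```

View pics/top0c.png

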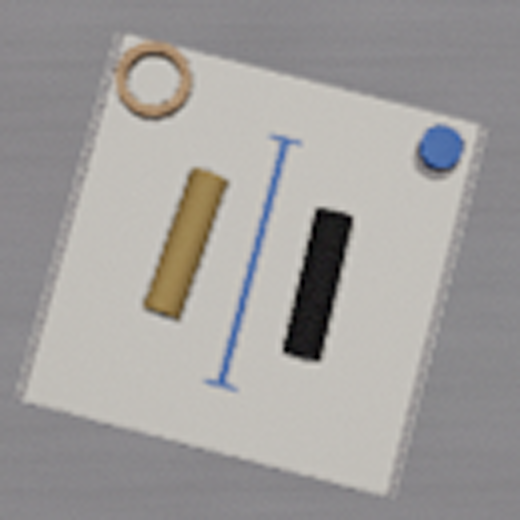

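The crop shows the brass roller on the mat at (242,166). It measures 31x128 mm, which fits the given size. The line runs from about (250,201) to (266,140), and the roller is yawed slightly against it. The blue mask caught the jar cap, so I'll restrict it.

```bash
python3 - <<'E'
s=open('h.py').read()
s=s.replace("    return dict(brass","    J=m.copy()\n    if n=='top': J[:,290:]=0\n    else: J[203:]=0\n    return dict(brass").replace("blue=m&(H>100)&(H<130)&(S>90)","blue=J&(H>100)&(H<130)&(S>60)")
open('h.py','w').write(s)
E
python3 - <<'E'
from h import *
for n in("top","side"):
    f=np.load(f"pics/{n}0.npz"); o=measure(n,f['im']); print(rel(o))
    # PCA yaws
    M=masks(n,f['im'])
    for k,z in(("blue",.004),("brass",.022)):
        v,u=np.nonzero(comp(M[k])); P=cast(n,np.c_[u,v],z)[:,:2]; l=cv2.fitLine(P.astype(np.float32),cv2.DIST_L2,0,.001,.001).ravel(); print(k,'fit yaw',np.arctan(l[1]/l[0]),l[2:])
    v,u=np.nonzero(f['d']>0)
# top depth: roller top height
f=np.load("pics/top0.npz"); c=vision.calibration('top'); R=cv2.Rodrigues(c['rvec'])[0]; 
for u,v in((242,166),(258,175)):
    p=cv2.undistortPoints(np.array([[[u,v]]],float),np.array([[c['fx'],0,c['cx']],[0,c['fy'],c['cy']],[0,0,1]]),c['dist']).ravel()
    print(R.T@(np.r_[p,1]*f['d'][v,u]-np.ravel(c['tvec'])))
t=ctrl.get_obs(); R=cv2.Rodrigues(t['tool_rot'])[0]; print(R.round(3))
E
```

```text
top blue 112 c [0.5671 0.0266] mean [0.5674 0.0254] yaw -0.2814 size [ 21.5 228. ]
top brass 323 c [0.5808 0.0844] mean [0.5801 0.0846] yaw -0.3424 size [ 31.  128.1]
top black 335 c [ 0.5427 -0.0304] mean [ 0.5422 -0.0303] yaw -0.2435 size [ 31.6 128.8]
(np.float64(-0.0028), np.float64(0.0593), 'ends y', [0.0633, 0.0553])
blue fit yaw -0.26863563 [0.5674049  0.02541017]
brass fit yaw -0.3414339 [0.5800872  0.08464551]
side blue 109 c [0.5657 0.0256] mean [0.5634 0.026 ] yaw -0.2625 size [  8.8 226.8]
side brass 371 c [0.5802 0.0854] mean [0.5803 0.0852] yaw -0.3196 size [ 42.4 125.8]
side black 445 c [ 0.5421 -0.031 ] mean [ 0.5414 -0.031 ] yaw -0.2434 size [ 40.  128.2]
(np.float64(-0.0016), np.float64(0.0615), 'ends y', [0.0652, 0.0578])
blue fit yaw -0.2638872 [0.5634358  0.02597975]
brass fit yaw -0.3685689 [0.5802965  0.08524217]
[0.57407457 0.0801727  0.04227373]
[0.54718751 0.02541085 0.00864564]
[[-0.904  0.428 -0.001]
 [ 0.428  0.904 -0.002]
 [ 0.    -0.002 -1.   ]]
```

Emit:
jog_arm:
  deltas:
    - [0,0,0,-2.7,-1.6,0,1]
    - [0,0,0,-2.7,-1.6,0,1]
    - [0,0,0,-2.7,-1.6,0,1]
    - [0,0,0,-2.7,-1.6,0,1]
    - [0,0,0,-2.7,-1.6,0,1]
    - [0,0,0,-2.7,-1.6,0,1]
    - [0,0,0,-2.7,-1.6,0,1]
    - [0,0,0,-2.7,-1.6,0,1]
    - [0,0,0,-2.7,-1.6,0,1]
    - [0,0,0,-2.7,-1.6,0,1]
    - [0,0,0,-2.7,-1.6,0,1]
    - [0,0,0,-2.7,-1.6,0,1]

```text
t: 1.1
tool_pos: [0.4786, 0.2509, 0.2528]
tool_rot: [-0.69, -3.064, 0.0]
contact_force: [0.6, 1.0, 0.3]
opening: 0.0854
```

Emit:
jog_arm:
  deltas:
    - [0,0,0,-2.7,-1.6,0,1]
    - [0,0,0,-2.7,-1.6,0,1]
    - [0,0,0,-2.7,-1.6,0,1]
    - [0,0,0,-2.7,-1.6,0,1]
    - [0,0,0,-2.7,-1.6,0,1]
    - [0,0,0,-2.7,-1.6,0,1]
    - [0,0,0,0,0,0,1]

```text
t: 1.68
tool_pos: [0.5854, 0.0921, 0.2526]
tool_rot: [0.697, 3.063, -0.003]
contact_force: [-0.6, 0.5, -0.4]
opening: 0.0853
```

Emit:
jog_arm:
  deltas:
    - [0,0,0.12,0,0,0.5,1]
    - [0,0,0.12,0,0,0.5,1]
    - [0,0,0.12,0,0,0.5,1]
    - [0,0,0.12,0,0,0.5,1]
    - [0,0,0.12,0,0,0.5,1]
    - [0,0,0.12,0,0,0.5,1]
    - [0,0,0.12,0,0,0.5,1]
    - [0,0,0.12,0,0,0.5,1]
    - [0,0,0.12,0,0,0.5,1]
    - [0,0,0.12,0,0,0.5,1]
    - [0,0,0.12,0,0,0.5,1]
    - [0,0,0.03,0,0,0,1]

```text
t: 2.68
tool_pos: [0.5822, 0.0967, 0.1963]
tool_rot: [-2.456, -1.955, 0.004]
contact_force: [0.5, 0.6, -0.4]
opening: 0.0854
```

Emit:
jog_arm:
  deltas:
    - [0,0,0.12,0,0,0,1]
    - [0,0,0,0,0,0,1]
    - [0,0,0,0,0,0,1]

```text
t: 2.93
tool_pos: [0.5831, 0.0966, 0.1979]
tool_rot: [-2.564, -1.815, 0.001]
contact_force: [-0.6, -0.1, 0.4]
opening: 0.0856
```

```bash
cat >> h.py <<'E'
def state():
    o=ctrl.get_obs(); R=cv2.Rodrigues(o['tool_rot'])[0]; p=o['tool_pos']
    print('t',round(o['t'],2),'p',p.round(4),'yawy',round(float(np.arctan2(R[1,1],R[0,1])),4),'tilt x,y',R[2,:2].round(4),'F',o['contact_force'].round(2),'tq',o['wrist_torque'].round(3),'op',round(o['opening'],4))
    return o,R,p
def to(R,p,xy): print('tool delta cm to',np.round(xy,4),((np.r_[xy,p[2]]-p)@R*100).round(2))
E
python3 -c "
from h import *
o,R,p=state(); print(R.round(3)); to(R,p,np.array([.580,.085])+.007*np.array([.335,.942]))"
```

```text
t 2.93 p [0.5831 0.0966 0.1979] yawy -0.339 tilt x,y [-0.0002 -0.0007] F [-0.63 -0.14  0.45] tq [-0.015 -0.057  0.045] op 0.0856
[[ 0.333  0.943 -0.001]
 [ 0.943 -0.333  0.   ]
 [-0.    -0.001 -1.   ]]
tool delta cm to [0.5823 0.0916] [-0.5  0.1  0. ]
```

Emit:
jog_arm:
  deltas:
    - [0,0,0,-0.25,0.05,2.5,1]
    - [0,0,0,-0.25,0.05,2.5,1]
    - [0,0,0,0,0,2.5,1]
    - [0,0,0,0,0,2.5,1]
    - [0,0,0,0,0,2.2,1]
    - [0,0,0,0,0,0,1]
    - [0,0,0,0,0,0,1]

```text
t: 3.52
tool_pos: [0.5816, 0.0913, 0.075]
tool_rot: [-2.564, -1.812, 0.004]
contact_force: [-0.1, -0.1, -0.6]
opening: 0.0854
```

Run:
```python
from h import *
state(); im,d=vision.get_image('side')
cv2.imwrite('pics/s1.png',cv2.resize(im[130:250,200:380],None,fx=4,fy=4,interpolation=cv2.INTER_CUBIC)[:,:,::-1])
```

```text
t 3.52 p [0.5816 0.0913 0.075 ] yawy -0.3403 tilt x,y [-0.0012 -0.0032] F [-0.11 -0.08 -0.59] tq [-0.018 -0.004 -0.008] op 0.0854
```

View pics/s1.png

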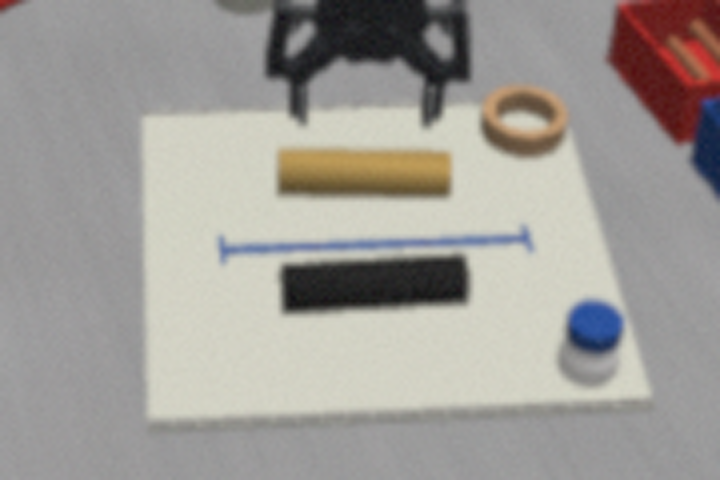

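The side crop shows both open fingertips, at (305,125) and (430,125) in the crop, over the roller's length and above it. Next I descend by touch.

Emit:
jog_arm:
  deltas:
    - [0,0,0,0,0,0.4,1]
    - [0,0,0,0,0,0.3,1]
    - [0,0,0,0,0,0.2,1]
    - [0,0,0,0,0,0.1,1]
    - [0,0,0,0,0,0,1]

```text
t: 3.98
tool_pos: [0.5828, 0.0912, 0.0665]
tool_rot: [2.567, 1.811, 0.0]
contact_force: [0.5, -0.9, 0.8]
opening: 0.0854
```

Emit:
jog_arm:
  deltas:
    - [0,0,0,0,0,0.15,1]
    - [0,0,0,0,0,0.15,1]
    - [0,0,0,0,0,0.1,1]
    - [0,0,0,0,0,0,1]
    - [0,0,0,0,0,0,1]

```text
t: 4.4
tool_pos: [0.5827, 0.0912, 0.0622]
tool_rot: [-2.567, -1.811, 0.0]
contact_force: [0.1, -0.2, -1.0]
opening: 0.0852
```

Emit:
jog_arm:
  deltas:
    - [0,0,0,0,0,0.15,1]
    - [0,0,0,0,0,0.15,1]
    - [0,0,0,0,0,0,1]
    - [0,0,0,0,0,0,1]

```text
t: 4.73
tool_pos: [0.5826, 0.0912, 0.0591]
tool_rot: [-2.567, -1.811, 0.001]
contact_force: [-0.5, -0.0, 0.8]
opening: 0.0852
```

Emit:
jog_arm:
  deltas:
    - [0,0,0,0,0,0.2,1]
    - [0,0,0,0,0,0.2,1]
    - [0,0,0,0,0,0.2,1]
    - [0,0,0,0,0,0,1]
    - [0,0,0,0,0,0,1]

```text
t: 5.15
tool_pos: [0.5825, 0.0912, 0.053]
tool_rot: [-2.567, -1.811, 0.001]
contact_force: [-0.1, 0.5, 0.3]
opening: 0.0852
```

Emit:
jog_arm:
  deltas:
    - [0,0,0,0,0,0.1,1]
    - [0,0,0,0,0,0.1,1]
    - [0,0,0,0,0,0,1]
    - [0,0,0,0,0,0,1]

```text
t: 5.48
tool_pos: [0.5828, 0.0912, 0.0513]
tool_rot: [-2.567, -1.811, 0.0]
contact_force: [-0.6, 0.3, -0.7]
opening: 0.0851
```

Emit:
jog_arm:
  deltas:
    - [0,0,0,0,0,0.1,1]
    - [0,0,0,0,0,0,1]
    - [0,0,0,0,0,0,1]

```text
t: 5.73
tool_pos: [0.5827, 0.0912, 0.0502]
tool_rot: [-2.567, -1.811, 0.0]
contact_force: [0.9, -0.0, 0.7]
opening: 0.0859
```

Emit:
jog_arm:
  deltas:
    - [0,0,0,0,0,0.05,1]
    - [0,0,0,0,0,0,1]
    - [0,0,0,0,0,0,1]

```text
t: 5.98
tool_pos: [0.5828, 0.0912, 0.0498]
tool_rot: [-2.567, -1.811, 0.0]
contact_force: [-0.4, 0.2, -0.0]
opening: 0.0858
```

Emit:
jog_arm:
  deltas:
    - [0,0,0,0,0,0.05,1]
    - [0,0,0,0,0,0,1]
    - [0,0,0,0,0,0,1]

```text
t: 6.23
tool_pos: [0.5827, 0.0912, 0.0493]
tool_rot: [-2.567, -1.811, 0.0]
contact_force: [-0.4, -0.4, 0.1]
opening: 0.085
```

Emit:
jog_arm:
  deltas:
    - [0,0,0,0,0,0.05,1]
    - [0,0,0,0,0,0,1]
    - [0,0,0,0,0,0,1]

```text
t: 6.48
tool_pos: [0.5828, 0.0912, 0.0489]
tool_rot: [2.567, 1.811, 0.0]
contact_force: [-0.0, 0.5, 1.2]
opening: 0.0854
```

Emit:
jog_arm:
  deltas:
    - [0,0,0,0,0,0.05,1]
    - [0,0,0,0,0,0,1]
    - [0,0,0,0,0,0,1]

```text
t: 6.73
tool_pos: [0.5829, 0.0913, 0.0487]
tool_rot: [-2.567, -1.811, -0.0]
contact_force: [-0.8, 0.3, 3.3]
opening: 0.0852
```

Emit:
jog_arm:
  deltas:
    - [0,0,0,0,0,0.05,1]
    - [0,0,0,0,0,0,1]
    - [0,0,0,0,0,0,1]

```text
t: 6.98
tool_pos: [0.583, 0.0915, 0.0486]
tool_rot: [-2.567, -1.811, -0.001]
contact_force: [-2.9, 1.2, 5.6]
opening: 0.0855
```

```bash
python3 -c "
from h import *
state()"
```

```text
t 6.98 p [0.583  0.0915 0.0486] yawy -0.342 tilt x,y [0.0004 0.0001] F [-2.94  1.16  5.62] tq [ 0.106  0.366 -0.016] op 0.0855
```

Emit:
jog_arm:
  deltas:
    - [0.006,0,0,0,0,0,1]
    - [0,0,0,0,0,0,1]
    - [0,0,0,0,0,0,1]

```text
t: 7.23
tool_pos: [0.5832, 0.0915, 0.0486]
tool_rot: [-2.563, -1.808, 0.004]
contact_force: [-2.7, 0.9, 6.4]
opening: 0.0855
```

```bash
python3 -c "
from h import *
state()"
```

```text
t 7.23 p [0.5832 0.0915 0.0486] yawy -0.3419 tilt x,y [ 0.0006 -0.0054] F [-2.73  0.87  6.38] tq [ 0.031  0.228 -0.008] op 0.0855
```

Emit:
jog_arm:
  deltas:
    - [0,0,0,-0.1,0,0,1]
    - [0,0,0,-0.2,0,0,1]
    - [0,0,-0.003,-0.3,0,0,1]
    - [0,0,-0.003,-0.3,0,0,1]
    - [0,0,-0.003,-0.3,0,0,1]
    - [0,0,-0.003,-0.3,0,0,1]
    - [0,0,0,-0.1,0,0,1]

```text
t: 7.82
tool_pos: [0.5777, 0.0762, 0.0488]
tool_rot: [-2.552, -1.824, 0.004]
contact_force: [-3.9, 1.1, 7.4]
opening: 0.0854
```

```bash
cat >> h.py <<'E'
def look():
    im,d=vision.get_image('side'); o=measure('side',im); 
    if 'brass' in o: print('rel',rel(o))
    return im
E
python3 -c "
from h import *
state();look()"
```

```text
t 7.82 p [0.5777 0.0762 0.0488] yawy -0.3299 tilt x,y [ 0.0006 -0.0056] F [-3.89  1.12  7.4 ] tq [ 0.112  0.27  -0.004] op 0.0854
side blue 113 c [0.5657 0.0256] mean [0.5643 0.0258] yaw -0.2625 size [  8.8 226.8]
side brass 368 c [0.5771 0.0786] mean [0.5782 0.0777] yaw -0.3603 size [ 43.1 124.9]
side black 482 c [0.617  0.1606] mean [0.6225 0.1819] yaw -0.3166 size [113.7 158.3]
rel (np.float64(-0.0028), np.float64(0.0542), 'ends y', [0.0605, 0.0478])
```

It rolls at about half the tip travel. Next I finish the stroke, lift, move back and press again.

Emit:
jog_arm:
  deltas:
    - [0,0,-0.004,-0.2,0,0,1]
    - [0,0,-0.004,-0.3,0,0,1]
    - [0,0,-0.004,-0.3,0,0,1]
    - [0,0,-0.004,-0.3,0,0,1]
    - [0,0,0,-0.2,0,0,1]
    - [0,0,0,-0.1,0,0,1]
    - [0,0,0,0,0,0,1]
    - [0,0,0,0,0,0,1]

```text
t: 8.53
tool_pos: [0.5732, 0.0631, 0.0488]
tool_rot: [-2.537, -1.844, 0.005]
contact_force: [-3.9, 1.6, 7.8]
opening: 0.0854
```

```bash
python3 -c "
from h import *
state();look()"
```

```text
t 8.53 p [0.5732 0.0631 0.0488] yawy -0.314 tilt x,y [ 0.0006 -0.0061] F [-3.91  1.64  7.77] tq [0.131 0.37  0.025] op 0.0854
side blue 111 c [0.5659 0.0255] mean [0.5661 0.0253] yaw -0.2625 size [  8.8 226.6]
side brass 361 c [0.5762 0.072 ] mean [0.5756 0.0709] yaw -0.3199 size [ 41.7 126.6]
side black 581 c [0.6143 0.1539] mean [0.6181 0.1747] yaw -0.3165 size [128. 158.]
rel (np.float64(-0.0021), np.float64(0.0475), 'ends y', [0.0512, 0.0438])
```

Emit:
jog_arm:
  deltas:
    - [0,0,0,0,0,-0.3,1]
    - [0,0,0,0,0,-0.7,1]
    - [0,0,0,0,0,0,1]
    - [0,0,0,0,0,0,1]

```text
t: 8.92
tool_pos: [0.5736, 0.0627, 0.0583]
tool_rot: [-2.538, -1.844, 0.004]
contact_force: [0.2, -0.4, 0.2]
opening: 0.0854
```

Run:
```python
from h import *
state();look(); im,d=vision.get_image('top'); measure('top',im)
cv2.imwrite('pics/t2.png',cv2.resize(im[100:240,180:330],None,fx=4,fy=4,interpolation=cv2.INTER_CUBIC)[:,:,::-1])
```

```text
t 8.92 p [0.5736 0.0627 0.0583] yawy -0.314 tilt x,y [ 0.0004 -0.0048] F [ 0.2  -0.39  0.23] tq [ 0.02  -0.025  0.028] op 0.0854
side blue 109 c [0.5659 0.0255] mean [0.5666 0.0252] yaw -0.2625 size [  8.8 226.6]
side brass 386 c [0.576 0.072] mean [0.5756 0.0716] yaw -0.3199 size [ 41.7 127. ]
side black 518 c [0.6186 0.1601] mean [0.6224 0.1804] yaw -0.3165 size [113.7 161.6]
rel (np.float64(-0.0022), np.float64(0.0475), 'ends y', [0.0513, 0.0438])
top blue 18 c [0.5675 0.0252] mean [0.5659 0.0248] yaw -0.0123 size [ 7.  32.1]
top brass none
top black 332 c [ 0.5427 -0.0302] mean [ 0.542  -0.0301] yaw -0.2435 size [ 31.4 128.5]
```

View pics/t2.png

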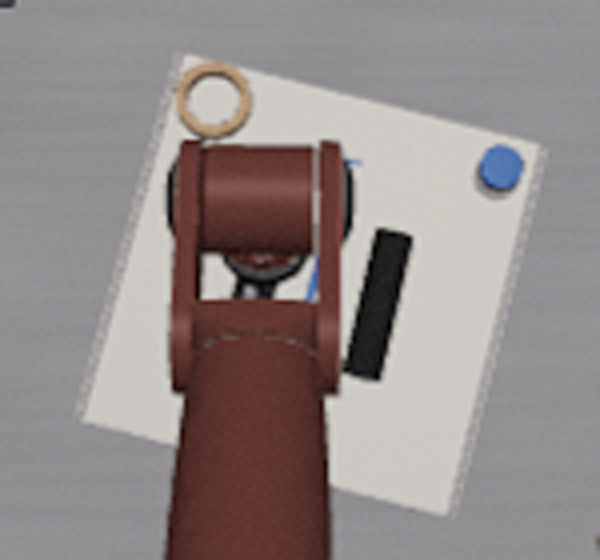

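The top view is blocked by the arm, though the black roller is unmoved in it; the side view serves. I'll add a better yaw fit using column midpoints.

```bash
cat >> h.py <<'E'
def colfit(im,key,z):
    m=comp(masks('side',im)[key]); us=np.nonzero(m.any(0))[0]; us=us[4:-4]
    mid=[[u,np.nonzero(m[:,u])[0].mean()] for u in us]
    P=cast('side',mid,z)[:,:2].astype(np.float32); l=cv2.fitLine(P,cv2.DIST_HUBER,0,.001,.001).ravel()
    return l[2:],float(np.arctan(l[1]/l[0]))
def look2(im=None,save=None):
    if im is None: im=np.mean([vision.get_image('side')[0] for _ in range(3)],0).astype(np.uint8)
    (b,yb),(r,yr)=colfit(im,'blue',.004),colfit(im,'brass',.022)
    _,_,w=o=measure('side',im,False)['brass']; n=np.array([.263,.965])
    print('yaw blue %.4f brass %.4f'%(yb,yr),'offset mm',((r-[.567,.0255])@n*1000).round(1),'brass',r.round(4),'rectc',o[0].round(4))
    if save: cv2.imwrite(save,cv2.resize(im[130:250,200:380],None,fx=4,fy=4,interpolation=cv2.INTER_CUBIC)[:,:,::-1])
E
python3 -c "
from h import *
look2(np.load('pics/side0.npz')['im']); look2()"
```

```text
yaw blue -0.2661 brass -0.3798 offset mm 61.1 brass [0.5793 0.0855] rectc [0.5802 0.0854]
yaw blue -0.2664 brass -0.3639 offset mm 46.1 brass [0.5752 0.071 ] rectc [0.5759 0.072 ]
```

Emit:
jog_arm:
  deltas:
    - [0,0,0,0.8,0,0,1]
    - [0,0,0,0.8,0,0,1]
    - [0,0,0,0,0,0.7,1]
    - [0,0,0,0,0,0.3,1]
    - [0,0,0,0,0,0,1]
    - [0,0,0,0,0,0,1]

```text
t: 9.67
tool_pos: [0.5785, 0.0786, 0.0484]
tool_rot: [-2.537, -1.845, 0.004]
contact_force: [-1.4, 1.4, 4.7]
opening: 0.0854
```

Emit:
jog_arm:
  deltas:
    - [0,0,0,-0.1,0,0.02,1]
    - [0,0,-0.004,-0.2,0,0,1]
    - [0,0,-0.005,-0.3,0,0,1]
    - [0,0,-0.005,-0.4,0,0,1]
    - [0,0,-0.005,-0.4,0,0,1]
    - [0,0,-0.005,-0.4,0,0,1]
    - [0,0,-0.005,-0.4,0,0,1]
    - [0,0,-0.005,-0.4,0,0,1]
    - [0,0,-0.004,-0.3,0,0,1]
    - [0,0,-0.004,-0.2,0,0,1]
    - [0,0,0,-0.1,0,0,1]
    - [0,0,0,0,0,0,1]

```text
t: 10.67
tool_pos: [0.5686, 0.0479, 0.0488]
tool_rot: [-2.497, -1.896, 0.006]
contact_force: [-7.1, 2.2, 10.3]
opening: 0.0854
```

```bash
python3 -c "
from h import *
state();look2()"
```

```text
t 10.67 p [0.5686 0.0479 0.0488] yawy -0.2717 tilt x,y [ 0.0009 -0.0072] F [-7.08  2.17 10.27] tq [0.26  0.611 0.016] op 0.0854
yaw blue -0.2670 brass -0.3199 offset mm 31.0 brass [0.5711 0.0565] rectc [0.57   0.0571]
```

Emit:
jog_arm:
  deltas:
    - [0,0,0,0,0,-0.3,1]
    - [0,0,0,0,0,-0.7,1]
    - [0,0,0,0,0,0,1]
    - [0,0,0,0.8,0,0,1]
    - [0,0,0,0.8,0,0,1]
    - [0,0,0,0,0,0.6,1]
    - [0,0,0,0,0,0.3,1]
    - [0,0,0,0,0,0.1,1]
    - [0,0,0,0,0,0,1]
    - [0,0,0,0,0,0,1]

```text
t: 11.65
tool_pos: [0.573, 0.0634, 0.0483]
tool_rot: [-2.497, -1.896, 0.006]
contact_force: [-3.2, 2.0, 6.9]
opening: 0.0851
```

Emit:
jog_arm:
  deltas:
    - [0,0,0,-0.1,0,0,1]
    - [0,0,0,-0.2,0,0,1]
    - [0,0,-0.002,-0.3,0,0,1]
    - [0,0,-0.002,-0.4,0,0,1]
    - [0,0,-0.002,-0.4,0,0,1]
    - [0,0,-0.002,-0.4,0,0,1]
    - [0,0,-0.002,-0.4,0,0,1]
    - [0,0,-0.002,-0.4,0,0,1]
    - [0,0,0,-0.3,0,0,1]
    - [0,0,0,-0.2,0,0,1]
    - [0,0,0,-0.1,0,0,1]
    - [0,0,0,0,0,0,1]

```text
t: 12.65
tool_pos: [0.5633, 0.0329, 0.0488]
tool_rot: [-2.483, -1.91, 0.009]
contact_force: [-12.0, 4.6, 15.9]
opening: 0.085
```

```bash
python3 -c "
from h import *
state();look2()"
```

```text
t 12.65 p [0.5633 0.0329 0.0488] yawy -0.2595 tilt x,y [ 0.001  -0.0108] F [-12.     4.62  15.9 ] tq [0.516 1.248 0.085] op 0.085
yaw blue -0.2648 brass -0.3776 offset mm 13.3 brass [0.5811 0.0354] rectc [0.5658 0.0419]
```

Emit:
jog_arm:
  deltas:
    - [0,0,0,0,0,-0.3,1]
    - [0,0,0,0,0,-0.7,1]
    - [0,0,0,0,0,-1,1]
    - [0,0,0,0,0,0,1]
    - [0,0,0,0,0,0,1]

```text
t: 13.22
tool_pos: [0.5655, 0.0318, 0.0685]
tool_rot: [-2.488, -1.912, 0.003]
contact_force: [0.3, 0.3, 1.1]
opening: 0.0853
```

```bash
python3 -c "
from h import *
state();look2(save='pics/s3.png')"
```

```text
t 13.22 p [0.5655 0.0318 0.0685] yawy -0.2602 tilt x,y [ 0.0008 -0.004 ] F [0.26 0.31 1.05] tq [-0.011  0.028  0.053] op 0.0853
yaw blue -0.2640 brass -0.3505 offset mm 13.4 brass [0.5749 0.0372] rectc [0.5648 0.0422]
```

View pics/s3.png

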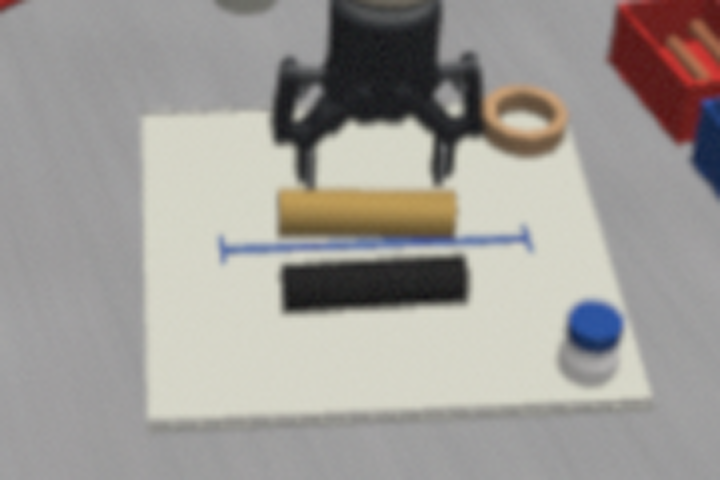

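The roller's lower edge now reaches the line, with some yaw still to correct. I'll swing the arm aside for a clean top view.

Emit:
jog_arm:
  deltas:
    - [0,0,0,0,0,-3,1]
    - [0,0,0,0,0,-3,1]
    - [0,0,0,0,0,-3,1]
    - [0,0,0,0,0,-3,1]
    - [0,0,0,3,0,0,1]
    - [0,0,0,3,0,0,1]
    - [0,0,0,3,0,0,1]
    - [0,0,0,3,0,0,1]
    - [0,0,0,3,0,0,1]
    - [0,0,0,3,0,0,1]

```text
t: 14.2
tool_pos: [0.6116, 0.207, 0.1869]
tool_rot: [-2.486, -1.911, 0.007]
contact_force: [0.5, 0.8, -0.1]
opening: 0.0856
```

```bash
cat >> h.py <<'E'
def looktop(save=None):
    im=np.mean([vision.get_image('top')[0] for _ in range(4)],0).astype(np.uint8)
    M=masks('top',im); r={}
    for k,z in(("blue",.004),("brass",.022),("black",.022)):
        v,u=np.nonzero(comp(M[k])); P=cast('top',np.c_[u,v],z)[:,:2].astype(np.float32); l=cv2.fitLine(P,cv2.DIST_L2,0,.001,.001).ravel()
        r[k]=l[2:],float(np.arctan(l[1]/l[0])); c,_,w=axis(P); print(k,len(u),'mean',l[2:].round(4),'yaw %.4f'%r[k][1],'rect',c.round(4),np.round(w,1))
    d=np.array([.9646,-.2638]); n=np.array([.2638,.9646]); e=r['brass'][0]-[.567,.0255]; a=r['brass'][1]
    print('along',(e@d*1000).round(1),'offset',(e@n*1000).round(1),'ends',[(float((e+s*.065*np.array([np.cos(a),np.sin(a)]))@n)*1000).__round__(1) for s in(-1,1)])
    if save: cv2.imwrite(save,cv2.resize(im[105:235,195:325],None,fx=4,fy=4,interpolation=cv2.INTER_CUBIC)[:,:,::-1])
E
python3 -c "
from h import *
state();looktop('pics/t3.png');look2()"
```

```text
t 14.2 p [0.6116 0.207  0.1869] yawy -0.2601 tilt x,y [-0.0001 -0.0069] F [ 0.46  0.77 -0.11] tq [-0.02  -0.084 -0.013] op 0.0856
blue 35 mean [0.4848 0.048 ] yaw -0.2827 rect [0.4899 0.0425] [17.5 72.6]
brass 325 mean [0.5653 0.0408] yaw -0.3437 rect [0.5655 0.0406] [ 30.9 128. ]
black 333 mean [ 0.5422 -0.0302] yaw -0.2462 rect [ 0.5428 -0.0303] [ 31.4 128.8]
along -5.7 offset 14.3 ends [19.3, 9.4]
yaw blue -0.2640 brass -0.3474 offset mm 15.0 brass [0.5578 0.0436] rectc [0.5648 0.0422]
```

View pics/t3.png

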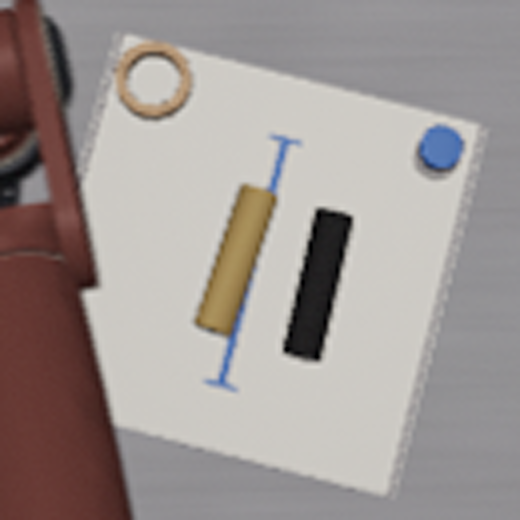

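The top view shows the roller still at yaw -0.344 against the line's -0.266. It rolled straight and the fingertips only slipped in twist, so both ends are not converging: 19.3 and 9.4 mm. Pressing can't turn it. I'll square it by closing the jaws on it across its diameter while it stays on the mat, with no lift, and then roll the last 14 mm.

Emit:
jog_arm:
  deltas:
    - [0,0,-0.12,0,0,0,0.62]
    - [0,0,-0.12,0,0,0,0.62]
    - [0,0,-0.12,0,0,0,0.62]
    - [0,0,-0.12,0,0,0,0.62]
    - [0,0,-0.12,0,0,0,0.62]
    - [0,0,-0.12,0,0,0,0.62]
    - [0,0,-0.12,0,0,0,0.62]
    - [0,0,-0.12,0,0,0,0.62]
    - [0,0,-0.12,0,0,0,0.62]
    - [0,0,-0.12,0,0,0,0.62]
    - [0,0,-0.12,0,0,0,0.62]
    - [0,0,-0.12,0,0,0,0.62]
  grip_force: 20

```text
t: 15.55
tool_pos: [0.6115, 0.2043, 0.1877]
tool_rot: [-0.602, -3.077, -0.001]
contact_force: [-0.9, -0.6, -0.4]
opening: 0.0532
```

Emit:
jog_arm:
  deltas:
    - [0,0,-0.12,0,0,0,0.62]
    - [0,0,0,0,0,0,0.62]
    - [0,0,0,0,0,0,0.62]

```text
t: 15.8
tool_pos: [0.6116, 0.2046, 0.1877]
tool_rot: [-0.43, -3.106, -0.002]
contact_force: [0.2, 0.6, -0.2]
opening: 0.0533
```

```bash
python3 -c "
from h import *
o,R,p=state(); to(R,p,np.array([.565,.0413])); print(o['q'].round(2))"
```

```text
t 15.8 p [0.6116 0.2046 0.1877] yawy 1.2956 tilt x,y [0.006  0.0003] F [ 0.17  0.59 -0.23] tq [0.009 0.032 0.026] op 0.0533
tool delta cm to [0.565  0.0413] [ 5.000e-02 -1.699e+01 -1.000e-02]
[ 0.21  0.15  1.62  0.    1.38 -1.09]
```

Emit:
jog_arm:
  deltas:
    - [0,0,-0.008,0.05,-3,0,0.62]
    - [0,0,0,0,-3,0,0.62]
    - [0,0,0,0,-3,0,0.62]
    - [0,0,0,0,-3,0,0.62]
    - [0,0,0,0,-3,0,0.62]
    - [0,0,0,0,-2,0,0.62]
    - [0,0,0,0,0,3,0.62]
    - [0,0,0,0,0,3,0.62]
    - [0,0,0,0,0,3,0.62]
    - [0,0,0,0,0,2,0.62]
    - [0,0,0,0,0,0,0.62]
    - [0,0,0,0,0,0,0.62]

```text
t: 16.8
tool_pos: [0.5651, 0.0416, 0.0766]
tool_rot: [-0.414, -3.105, -0.002]
contact_force: [0.1, -0.6, 1.1]
opening: 0.053
```

```bash
python3 -c "
from h import *
o,R,p=state(); to(R,p,np.array([.565,.0413])); look2(save='pics/s4.png')"
```

```text
t 16.8 p [0.5651 0.0416 0.0766] yawy 1.3057 tilt x,y [ 0.0087 -0.0001] F [ 0.05 -0.58  1.09] tq [0.    0.018 0.014] op 0.053
tool delta cm to [0.565  0.0413] [ 0.   -0.03  0.  ]
yaw blue -0.2640 brass -0.3454 offset mm 13.8 brass [0.5673 0.0397] rectc [0.5648 0.0422]
```

View pics/s4.png

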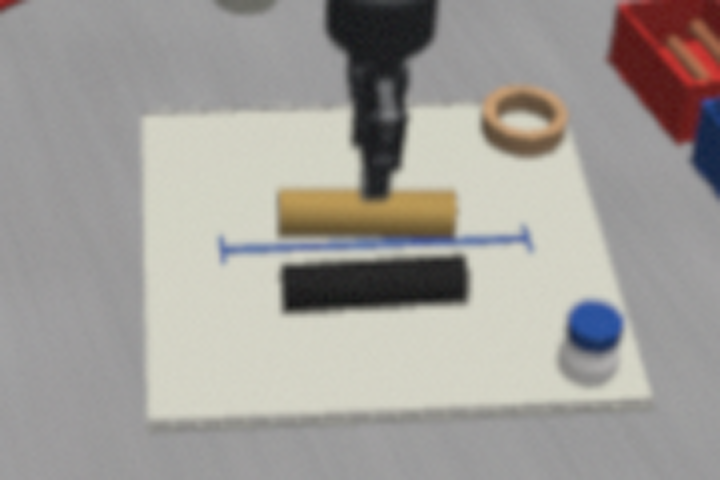

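The side crop shows the narrowed fingers centred on the roller at (375,195). Next I descend, watching the force.

Emit:
jog_arm:
  deltas:
    - [0,-0.008,0,0,0,0.8,0.62]
    - [0,0,0,0,0,0.8,0.62]
    - [0,0,0,0,0,0.5,0.62]
    - [0,0,0,0,0,0.3,0.62]
    - [0,0,0,0,0,0,0.62]

```text
t: 17.37
tool_pos: [0.5652, 0.042, 0.0523]
tool_rot: [-0.412, -3.114, -0.0]
contact_force: [-0.5, -0.1, 0.1]
opening: 0.0531
```

Emit:
jog_arm:
  deltas:
    - [0,0,0,0,0,0.5,0.62]
    - [0,0,0,0,0,0.5,0.62]
    - [0,0,0,0,0,0.5,0.62]
    - [0,0,0,0,0,0.3,0.62]
    - [0,0,0,0,0,0,0.62]
    - [0,0,0,0,0,0,0.62]

```text
t: 17.87
tool_pos: [0.5659, 0.0419, 0.0352]
tool_rot: [0.411, 3.113, 0.0]
contact_force: [0.1, -0.0, 0.1]
opening: 0.0531
```

Emit:
jog_arm:
  deltas:
    - [0,0,0,0,0,0,0.57]
    - [0,0,0,0,0,0,0.53]
    - [0,0,0,0,0,0,0.5]
    - [0,0,0,0,0,0,0.48]
    - [0,0,0,0,0,0,0.46]
    - [0,0,0,0,0,0,0.45]
    - [0,0,0,0,0,0,0.44]
    - [0,0,0,0,0,0,0.43]
    - [0,0,0,0,0,0,0.42]
    - [0,0,0,0,0,0,0.41]
    - [0,0,0,0,0,0,0.41]
  grip_force: 20

```text
t: 18.78
tool_pos: [0.5663, 0.0419, 0.0359]
tool_rot: [0.412, 3.112, 0.0]
contact_force: [-2.0, -0.2, 3.1]
opening: 0.0357
```

```bash
python3 -c "
from h import *
state(); look2()"
```

```text
t 18.78 p [0.5663 0.0419 0.0359] yawy 1.3078 tilt x,y [-0.0021  0.0005] F [-2.03 -0.18  3.14] tq [-0.102  0.271 -0.11 ] op 0.0357
yaw blue -0.2658 brass -0.3200 offset mm 19.3 brass [0.535  0.0542] rectc [0.5338 0.0572]
```

Emit:
jog_arm:
  deltas:
    - [0,0,0,0,0,0,0.43]
    - [0,0,0,0,0,0,0.45]
    - [0,0,0,0,0,0,0.5]
    - [0,0,0,0,0,0,0.56]
    - [0,0,0,0,0,0,0.62]
    - [0,0,0,0,0,0,0.62]
    - [0,0,0,0,0,0,0.62]

```text
t: 19.52
tool_pos: [0.5661, 0.0419, 0.0355]
tool_rot: [0.411, 3.113, 0.0]
contact_force: [-0.1, 0.0, -0.5]
opening: 0.053
```

Emit:
jog_arm:
  deltas:
    - [0,0,0,0,0,-1,0.62]
    - [0,0,0,0,0,-2,0.62]
    - [0,0,0,0,0,-3,0.62]
    - [0,0,0,0,0,-3,0.62]
    - [0,0,0,0,0,-3,0.62]
    - [0,0,0,0,3.5,0,1]
    - [0,0,0,0,3.5,0,1]
    - [0,0,0,0,3.5,0,1]
    - [0,0,0,0,3.5,0,1]
    - [0,0,0,0,3.5,0,1]
    - [0,0,0,0,0,0,1]

```text
t: 20.43
tool_pos: [0.6122, 0.2161, 0.1569]
tool_rot: [0.404, 3.112, 0.005]
contact_force: [-0.2, -0.6, -0.1]
opening: 0.0856
```

```bash
python3 -c "
from h import *
o,R,p=state(); looktop('pics/t5.png'); look2()"
```

```text
t 20.43 p [0.6122 0.2161 0.1569] yawy 1.3126 tilt x,y [-0.0033  0.0037] F [-0.19 -0.62 -0.12] tq [-0.022  0.001  0.013] op 0.0856
blue 61 mean [0.5081 0.0418] yaw -0.2762 rect [0.5153 0.0354] [ 17.7 124.1]
brass 320 mean [0.5661 0.0434] yaw -0.3301 rect [0.5665 0.0433] [ 30.7 125.7]
black 332 mean [ 0.542  -0.0301] yaw -0.2480 rect [ 0.5427 -0.0302] [ 31.4 128.5]
along -5.6 offset 17.0 ends [21.1, 12.9]
yaw blue -0.2689 brass -0.3201 offset mm 17.7 brass [0.5619 0.0453] rectc [0.5664 0.0464]
```

View pics/t5.png

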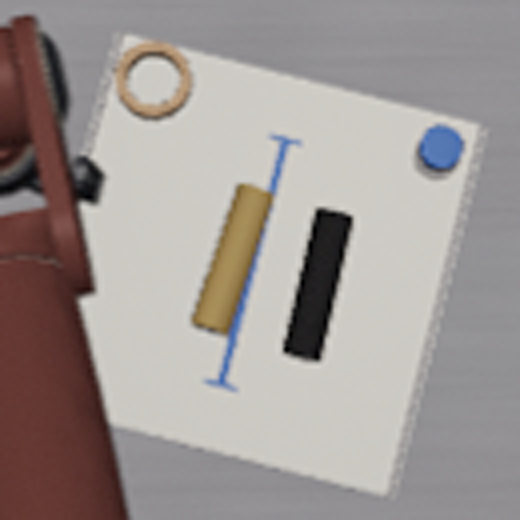

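The top view shows the yaw only partly corrected: the brass edge runs (237,186) to (193,325), still about 0.06 rad off the line. The grip was shallow and light. I'll repeat it 6 mm deeper with a fuller squeeze, and twist a little while it is held on the mat.

```bash
python3 -c "
from h import *
o,R,p=state(); to(R,p,np.array([.566,.0438]))"
```

```text
t 20.78 p [0.6113 0.2097 0.1558] yawy 1.3064 tilt x,y [-0.002   0.0003] F [-0.06 -0.51 -0.27] tq [-0.054  0.06   0.025] op 0.0855
tool delta cm to [0.566  0.0438] [  0.04 -17.19  -0.  ]
```

Emit:
jog_arm:
  deltas:
    - [0,0,0,0,-3,0,0.62]
    - [0,0,0,0,-3,0,0.62]
    - [0,0,0,0,-3,0,0.62]
    - [0,0,0,0,-3,0,0.62]
    - [0,0,0,0,-3,0,0.62]
    - [0,0,0,0,-2.2,0,0.62]
    - [0,0,0,0,0,3,0.62]
    - [0,0,0,0,0,3,0.62]
    - [0,0,0,0,0,2,0.62]
    - [0,0,0,0,0,0,0.62]
    - [0,0,0,0,0,0,0.62]
    - [0,0,0,0,0,0,0.62]

```text
t: 21.78
tool_pos: [0.5678, 0.0444, 0.0772]
tool_rot: [0.412, 3.11, 0.001]
contact_force: [0.7, -0.4, 1.3]
opening: 0.0532
```

Emit:
jog_arm:
  deltas:
    - [0,0,0,0,0,0.8,0.62]
    - [0,0,0,0,0,0.8,0.62]
    - [0,0,0,0,0,0.8,0.62]
    - [0,0,0,0,0,0.8,0.62]
    - [0,0,0,0,0,0.8,0.62]
    - [0,0,0,0,0,0.4,0.62]
    - [0,0,0,0,0,0.2,0.62]
    - [0,0,0,0,0,0,0.62]
    - [0,0,0,0,0,0,0.62]

```text
t: 22.53
tool_pos: [0.5671, 0.0448, 0.0296]
tool_rot: [0.411, 3.112, 0.0]
contact_force: [-0.7, 0.2, -0.2]
opening: 0.0528
```

Emit:
jog_arm:
  deltas:
    - [0,0,0,0,0,0,0.55]
    - [0,0,0,0,0,0,0.5]
    - [0,0,0,0,0,0,0.47]
    - [0,0,0,0,0,0,0.45]
    - [0,0,0,0,0,0,0.43]
    - [0,0,0,0,0,0,0.41]
    - [0,0,0,0,0,0,0.39]
    - [0,0,0,0,0,0,0.37]
    - [0,0,0,0,0,0,0.35]
    - [0,0,0,0,0,0,0.35]
    - [0,0,0,0,0,0,0.35]
  grip_force: 20

```text
t: 23.45
tool_pos: [0.5673, 0.0449, 0.0301]
tool_rot: [0.411, 3.112, 0.001]
contact_force: [0.1, 1.7, 5.5]
opening: 0.0361
```

```bash
python3 -c "
from h import *
o,R,p=state(); look2(save='pics/s6.png')"
```

```text
t 23.45 p [0.5673 0.0449 0.0301] yawy 1.3079 tilt x,y [-0.0026  0.0009] F [0.07 1.69 5.47] tq [ 0.296  0.152 -0.154] op 0.0361
yaw blue -0.2689 brass -0.3200 offset mm 23.9 brass [0.5338 0.0593] rectc [0.5349 0.0585]
```

View pics/s6.png

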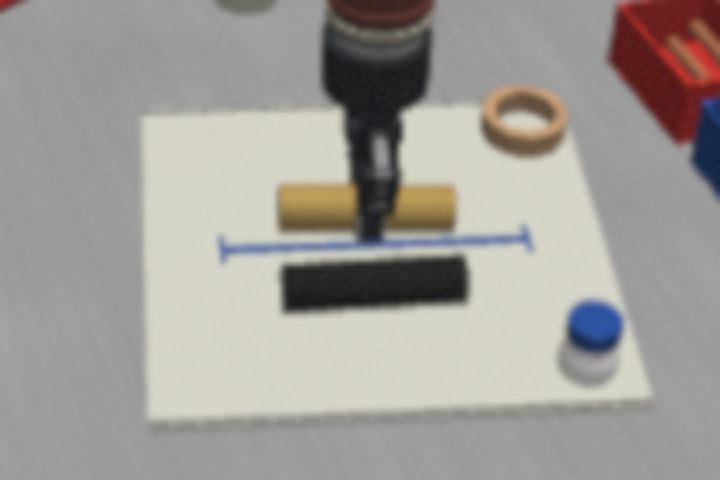

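The roller is held and flat on the mat; its ends are at crop (279,207) and (455,207). I'll twist slightly and measure yaw from the roller's upper edge, skipping the finger columns.

Emit:
jog_arm:
  deltas:
    - [0,0,-0.015,0,0,0,0.35]
    - [0,0,-0.015,0,0,0,0.35]
    - [0,0,-0.015,0,0,0,0.35]
    - [0,0,-0.015,0,0,0,0.35]
    - [0,0,0,0,0,0,0.35]
    - [0,0,0,0,0,0,0.35]

```text
t: 24.1
tool_pos: [0.5675, 0.0446, 0.0301]
tool_rot: [0.317, 3.122, -0.0]
contact_force: [0.2, -0.4, 5.7]
opening: 0.0359
```

```bash
cat >> h.py <<'E'
def edgeyaw(im=None):
    if im is None: im=np.mean([vision.get_image('side')[0] for _ in range(4)],0).astype(np.uint8)
    f=im.astype(float); sig=f[:,:,0]-f[:,:,2]   # red-blue: high on brass, low on mat
    m=masks('side',im)['brass']; us=np.nonzero(m.sum(0)>5)[0]; us=[u for u in us[3:-3] if not 283<=u<=304]
    pts=[]
    for u in us:
        v0=np.nonzero(m[:,u])[0].min(); c=sig[v0-4:v0+5,u]; h=(np.median(sig[v0+2:v0+6,u])+np.median(sig[v0-7:v0-3,u]))/2
        k=np.nonzero((c[:-1]<h)&(c[1:]>=h))[0]
        if len(k): k=k[0]; pts.append([u,v0-4+k+(h-c[k])/(c[k+1]-c[k])])
    P=cast('side',pts,.036)[:,:2].astype(np.float32); l=cv2.fitLine(P,cv2.DIST_HUBER,0,.0005,.001).ravel()
    print('edge n',len(pts),'yaw %.4f'%np.arctan(l[1]/l[0]),'at',l[2:].round(4))
E
python3 -c "
from h import *
state(); edgeyaw(np.load('pics/side0.npz')['im']); edgeyaw()"
```

```text
t 24.1 p [0.5675 0.0446 0.0301] yawy 1.3683 tilt x,y [-0.0033  0.0002] F [ 0.15 -0.35  5.7 ] tq [ 0.079  0.068 -0.116] op 0.0359
edge n 13 yaw -0.3461 at [0.5608 0.1012]
edge n 14 yaw -0.2647 at [0.5573 0.0578]
```

Emit:
jog_arm:
  deltas:
    - [0,0,0,0,0,0,0.43]
    - [0,0,0,0,0,0,0.45]
    - [0,0,0,0,0,0,0.5]
    - [0,0,0,0,0,0,0.56]
    - [0,0,0,0,0,0,0.62]
    - [0,0,0,0,0,0,0.62]
    - [0,0,0,0,0,0,0.62]

```text
t: 24.88
tool_pos: [0.5668, 0.0448, 0.0293]
tool_rot: [0.318, 3.124, 0.0]
contact_force: [-0.1, 0.3, -0.2]
opening: 0.0529
```

Emit:
jog_arm:
  deltas:
    - [0,0,0,0,0,-1,0.62]
    - [0,0,0,0,0,-2,0.62]
    - [0,0,0,0,0,-3,0.62]
    - [0,0,0,0,0,-3,0.62]
    - [0,0,0,0,0,-3,0.62]
    - [0,0,0,0,3.5,0,1]
    - [0,0,0,0,3.5,0,1]
    - [0,0,0,0,3.5,0,1]
    - [0,0,0,0,3.5,0,1]
    - [0,0,0,0,3.5,0,1]
    - [0,0,0,0,0,0,1]

```text
t: 25.8
tool_pos: [0.6025, 0.2215, 0.151]
tool_rot: [0.31, 3.122, 0.005]
contact_force: [-0.5, -0.2, 0.6]
opening: 0.0851
```

```bash
python3 -c "
from h import *
o,R,p=state(); looktop('pics/t7.png'); look2(); edgeyaw()"
```

```text
t 25.8 p [0.6025 0.2215 0.151 ] yawy 1.3727 tilt x,y [-0.0035  0.0035] F [-0.5  -0.24  0.58] tq [-0.064  0.042 -0.039] op 0.0851
blue 116 mean [0.5665 0.0258] yaw -0.2692 rect [0.5671 0.0266] [ 21.5 228. ]
brass 322 mean [0.5674 0.046 ] yaw -0.2639 rect [0.5682 0.0459] [ 30.6 128.9]
black 332 mean [ 0.542  -0.0301] yaw -0.2480 rect [ 0.5427 -0.0302] [ 31.4 128.5]
along -5.0 offset 19.9 ends [19.7, 20.1]
yaw blue -0.2689 brass -0.2654 offset mm 20.4 brass [0.556  0.0496] rectc [0.5674 0.0471]
edge n 14 yaw -0.2659 at [0.5573 0.0578]
```

The yaw is now right: brass -0.264 against line -0.269, with both ends at about 20 mm. The remaining 20 mm is two straight rolling strokes without twist.

Emit:
jog_arm:
  deltas:
    - [0,0,0.12,0,0,0,1]
    - [0,0,0.12,0,0,0,1]
    - [0,0,0.12,0,0,0,1]
    - [0,0,0.12,0,0,0,1]
    - [0,0,0.12,0,0,0,1]
    - [0,0,0.12,0,0,0,1]
    - [0,0,0.12,0,0,0,1]
    - [0,0,0.12,0,0,0,1]
    - [0,0,0.12,0,0,0,1]
    - [0,0,0.12,0,0,0,1]
    - [0,0,0.12,0,0,0,1]
    - [0,0,0.12,0,0,0,1]

```text
t: 27.35
tool_pos: [0.602, 0.2159, 0.1497]
tool_rot: [2.306, 2.132, 0.002]
contact_force: [0.7, -0.2, 0.3]
opening: 0.0855
```

Emit:
jog_arm:
  deltas:
    - [0,0,0.12,0,0,0,1]
    - [0,0,0.07,0,0,0,1]
    - [0,0,0,0,0,0,1]
    - [0,0,0,0,0,0,1]
    - [0,0,0,0,0,0,1]

```text
t: 27.77
tool_pos: [0.602, 0.216, 0.1497]
tool_rot: [2.49, 1.913, 0.002]
contact_force: [0.1, 0.4, 1.2]
opening: 0.0855
```

```bash
python3 -c "
from h import *
o,R,p=state(); to(R,p,np.array([.5691,.0511]))"
```

```text
t 27.77 p [0.602  0.216  0.1497] yawy -0.2606 tilt x,y [0.0004 0.002 ] F [0.08 0.4  1.24] tq [-0.049 -0.035 -0.069] op 0.0855
tool delta cm to [0.5691 0.0511] [-1.678e+01  1.080e+00 -1.000e-02]
```

Emit:
jog_arm:
  deltas:
    - [0.008,0,0.004,-3,0.5,0,1]
    - [0,0,0,-3,0.6,0,1]
    - [0,0,0,-3,0,0,1]
    - [0,0,0,-3,0,0,1]
    - [0,0,0,-3,0,0,1]
    - [0,0,0,-1.8,0,0,1]
    - [0,0,0,0,0,3,1]
    - [0,0,0,0,0,3,1]
    - [0,0,0,0,0,2,1]
    - [0,0,0,0,0,1,1]
    - [0,0,0,0,0,0.5,1]
    - [0,0,0,0,0,0,1]

```text
t: 28.77
tool_pos: [0.5676, 0.0515, 0.0539]
tool_rot: [-2.491, -1.904, 0.007]
contact_force: [-1.1, 0.5, 0.1]
opening: 0.0854
```

Emit:
jog_arm:
  deltas:
    - [0,0,0,0,0,0,1]
    - [0,0,0,0,0,0,1]

```text
t: 28.93
tool_pos: [0.5694, 0.0515, 0.0564]
tool_rot: [-2.494, -1.906, 0.001]
contact_force: [0.4, 0.6, 0.3]
opening: 0.0856
```

```bash
python3 -c "
from h import *
o,R,p=state(); to(R,p,np.array([.5691,.0511]))"
```

```text
t 28.93 p [0.5694 0.0515 0.0564] yawy -0.2656 tilt x,y [ 0.0011 -0.0028] F [0.45 0.6  0.34] tq [ 0.012 -0.043 -0.019] op 0.0856
tool delta cm to [0.5691 0.0511] [-0.04 -0.02  0.  ]
```

Emit:
jog_arm:
  deltas:
    - [0.003,0,0,0,0,0.4,1]
    - [0,0,0,0,0,0.2,1]
    - [0,0,0,0,0,0.15,1]
    - [0,0,0,0,0,0.1,1]
    - [0,0,0,0,0,0,1]
    - [0,0,0,0,0,0,1]

```text
t: 29.43
tool_pos: [0.5692, 0.0518, 0.0487]
tool_rot: [-2.491, -1.904, 0.005]
contact_force: [-5.7, 1.0, 11.6]
opening: 0.0854
```

```bash
python3 -c "
from h import *
o,R,p=state()"
```

```text
t 29.43 p [0.5692 0.0518 0.0487] yawy -0.2657 tilt x,y [ 0.0014 -0.007 ] F [-5.66  0.97 11.61] tq [0.026 0.426 0.019] op 0.0854
```

Emit:
jog_arm:
  deltas:
    - [0,0,0,0,0,-0.08,1]
    - [0,0,0,-0.1,0,0,1]
    - [0,0,0,-0.2,0,0,1]
    - [0,0,0,-0.3,0,0,1]
    - [0,0,0,-0.3,0,0,1]
    - [0,0,0,-0.3,0,0,1]
    - [0,0,0,-0.3,0,0,1]
    - [0,0,0,-0.2,0,0,1]
    - [0,0,0,-0.2,0,0,1]
    - [0,0,0,-0.1,0,0,1]
    - [0,0,0,0,0,0,1]
    - [0,0,0,0,0,0,1]

```text
t: 30.43
tool_pos: [0.5637, 0.0322, 0.0488]
tool_rot: [-2.491, -1.904, 0.005]
contact_force: [-4.7, 0.8, 7.8]
opening: 0.0853
```

```bash
python3 -c "
from h import *
o,R,p=state(); im=look(); look2(im); edgeyaw()"
```

```text
t 30.43 p [0.5637 0.0322 0.0488] yawy -0.2658 tilt x,y [ 0.001  -0.0071] F [-4.68  0.81  7.79] tq [ 0.077  0.238 -0.003] op 0.0853
side blue 122 c [0.5659 0.0255] mean [0.5657 0.0259] yaw -0.2625 size [  8.8 226.6]
side brass 384 c [0.5655 0.0371] mean [0.5644 0.0368] yaw -0.2636 size [ 42.2 127.3]
side black 780 c [0.6104 0.1494] mean [0.615  0.1523] yaw -0.071 size [149.1 170.4]
rel (np.float64(-0.0033), np.float64(0.011), 'ends y', [0.0111, 0.011])
yaw blue -0.2689 brass -0.2553 offset mm 10.7 brass [0.5665 0.0367] rectc [0.5655 0.0371]
edge n 15 yaw -0.3479 at [0.57   0.0397]
```

Emit:
jog_arm:
  deltas:
    - [0,0,0,0,0,-0.3,1]
    - [0,0,0,0,0,-0.5,1]
    - [0,0,0,0,0,0,1]
    - [0,0,0,0.5,0,0,1]
    - [0,0,0,0.5,0,0,1]
    - [0,0,0,0,0,0.4,1]
    - [0,0,0,0,0,0.3,1]
    - [0,0,0,0,0,0.1,1]
    - [0,0,0,0,0,0,1]
    - [0,0,0,0,0,0,1]

```text
t: 31.52
tool_pos: [0.566, 0.0423, 0.0487]
tool_rot: [-2.49, -1.903, 0.007]
contact_force: [-5.9, 2.5, 12.4]
opening: 0.0857
```

```bash
python3 -c "
from h import *
o,R,p=state(); look2()"
```

```text
t 31.52 p [0.566  0.0423 0.0487] yawy -0.2656 tilt x,y [ 0.0012 -0.0086] F [-5.93  2.48 12.39] tq [0.168 0.513 0.006] op 0.0857
yaw blue -0.2661 brass -0.2631 offset mm 10.7 brass [0.5554 0.0397] rectc [0.5655 0.0371]
```

Emit:
jog_arm:
  deltas:
    - [0,0,0,-0.1,0,0,1]
    - [0,0,0,-0.2,0,0,1]
    - [0,0,0,-0.3,0,0,1]
    - [0,0,0,-0.3,0,0,1]
    - [0,0,0,-0.3,0,0,1]
    - [0,0,0,-0.3,0,0,1]
    - [0,0,0,-0.2,0,0,1]
    - [0,0,0,-0.2,0,0,1]
    - [0,0,0,-0.1,0,0,1]
    - [0,0,0,0,0,0,1]
    - [0,0,0,0,0,0,1]

```text
t: 32.58
tool_pos: [0.5607, 0.0227, 0.0488]
tool_rot: [-2.49, -1.903, 0.007]
contact_force: [-6.3, 1.5, 14.5]
opening: 0.0859
```

```bash
python3 -c "
from h import *
o,R,p=state(); look2()"
```

```text
t 32.58 p [0.5607 0.0227 0.0488] yawy -0.2657 tilt x,y [ 0.0008 -0.0087] F [-6.32  1.49 14.47] tq [ 0.161  0.512 -0.009] op 0.0859
yaw blue -0.2158 brass -0.2833 offset mm 0.6 brass [0.5627 0.0273] rectc [0.5624 0.0277]
```

Emit:
jog_arm:
  deltas:
    - [0,0,0,0,0,-0.2,1]
    - [0,0,0,0,0,-0.5,1]
    - [0,0,0,0,0,-2,1]
    - [0,0,0,0,0,-3,1]
    - [0,0,0,0,0,-3,1]
    - [0,0,0,3,0,0,1]
    - [0,0,0,3,0,0,1]
    - [0,0,0,3,0,0,1]
    - [0,0,0,3,0,0,1]
    - [0,0,0,3,0,0,1]
    - [0,0,0,3,0,0,1]
    - [0,0,0,0,0,0,1]

```text
t: 33.73
tool_pos: [0.6085, 0.2002, 0.1335]
tool_rot: [-2.486, -1.907, 0.006]
contact_force: [-0.3, 0.4, -0.2]
opening: 0.0854
```

```bash
python3 -c "
from h import *
o,R,p=state(); looktop('pics/t8.png'); look2()"
```

```text
t 33.73 p [0.6085 0.2002 0.1335] yawy -0.262 tilt x,y [ 0.0023 -0.0092] F [-0.27  0.41 -0.16] tq [-0.001  0.063 -0.056] op 0.0854
blue 26 mean [ 6.605e-01 -2.000e-04] yaw -0.2763 rect [0.6582 0.0047] [20.5 45.1]
brass 324 mean [0.5621 0.0267] yaw -0.2700 rect [0.5621 0.0265] [ 30.8 128.9]
black 333 mean [ 0.5422 -0.0302] yaw -0.2462 rect [ 0.5428 -0.0303] [ 31.4 128.8]
along -5.0 offset -0.2 ends [0.0, -0.4]
yaw blue -0.2591 brass -0.2651 offset mm 0.3 brass [0.564  0.0266] rectc [0.5624 0.0276]
```

View pics/t8.png

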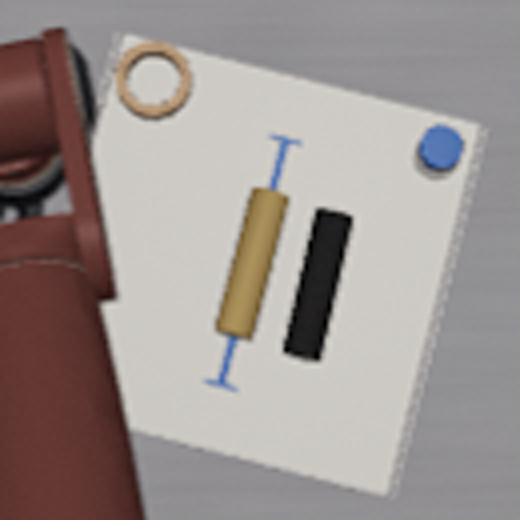

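The top view shows the roller centred on the line, with the line emerging mid-width at both ends, at (275,188) and (232,338). The black roller, tape and jar are unmoved and the robot is clear, so I'm handing in.

```bash
python3 -c "
from station import ctrl
print(ctrl.finish_job())"
```

```text
the job is handed in; nothing more can be done
None
```

The brass roller rests along the blue line, and I handed the job in at about 34 s; the hand-in reports no verdict.

**What I did:** I rolled the roller with the two open fingertips pressed on top, in five strokes. Each stroke advanced it about half the tip travel, which fits rolling without skid.

**Departure from pure rolling:** Twisting the pressed fingertips did not correct the roller's 0.08 rad misalignment; they only slipped. I closed the jaws on it twice where it lay on the mat, at 20 N and without lifting. The first grip corrected little; the second, deeper and with a small twist, squared it. This shifted it back about 6 mm, and the last two strokes covered the remaining 20 mm.

**Last checks:**

| Check | Top view | Side view |
|---|---|---|
| End faces off the line's middle | 0.0 and -0.4 mm | not measured |
| Roller middle off the line | -0.2 mm | +0.3 mm |
| Lengthwise off centre | -5 mm | not measured |
| Roller yaw (line about -0.266 rad) | -0.270 rad | -0.265 rad |

- **Bystanders:** the black roller measures where it was at the start, and the tape and jar look unmoved. I did not measure the swab cup, bottle, parts cup or screwdriver, but the arm's path kept clear of them.
- **Press force:** it reached 10 to 16 N in some strokes, above the suggested 3 to 10 N but well under the 40 N limit.
- **Side-view yaw:** some readings disagreed while the gripper or the blue line confused the colour mask, so I relied on the top view with the arm moved aside.
- **Turn of the roller:** I did not measure it directly. The first 46 mm of travel corresponds to about 2.6 rad if it rolled without slip.

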